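# Hold the toy clip open around the picture card

## Robot

A 6-joint arm with a two-finger parallel gripper is mounted at the origin on the work surface. World frame = base frame: x ahead of the robot, y to its left, z up, the work surface at z = 0. Lengths are in m, angles in rad, forces in N, time in s.
With the tool pointing down it reaches from about 0.3 to 0.875 m from the base axis. Payload 4.2 kg.
Tool frame: the origin (TCP) lies between the finger pads, 19 mm behind the fingertips; this is the grasp point; z points along the fingers, y is the line along which they close (so a half turn about z gives the same grasp; the last joint's range is limited). The gripper opens to 85 mm and grips with 20 to 120 N. Pads are 22 mm wide; open, the fingers measure 114 mm over their backs; the gripper's body (76 mm by 85 mm) begins 54 mm behind the grasp point. The pads swing forward as they close: fully open they stand 13 mm farther back than shut.
Start: joints at [-1.341, 0.32, 1.565, -0, 1.257, -0.02], TCP at [0.142, -0.557, 0.25] pointing down, gripper open.
Joint ranges: [-3.11, 3.11], [-0.84, 2.01], [0.21, 2.61], [-1.34, 4.49], [0.05, 2.63], [-2.56, 2.56]. Speed limits (rad/s): [2.57, 2.57, 3.14, 3.14, 3.14, 3.14].

## Interface

Orientations are given as a unit quaternion [x, y, z, w].
In Python, from cell import * gives the robot as it stands. The module is installed in compiled form; this text tells all that it offers.
- The arm moves only by the tool step_arm, never from a script. Its argument "series" is one flat list of numbers, 7 for each row, row after row: the opening, from 0 (shut) to 1 (fully open), then the shift along the tool's x, y, z in units of 40 mm (1.0 is 40 mm), then the turn, a rotation vector about the tool's x, y, z in units of 6 degrees (1.0 is 6 degrees). A call has 1 to 5 rows; each row shifts and turns the commanded pose from where the row before left it, along the tool's axes as they then stand; what a row does not reach is not made up. A row lasts 1/8 s, in which the tool goes at most 62.5 mm and 10.7 degrees, less where a joint would pass 70% of its speed; a pose out of reach is approached as far as the arm can. A call is refused whole if a number of a shift passes 1 or a number of a turn 1, either way. A call with a gripper value outside its range is refused whole. The fingers move at their own pace and stop on an object; the grip force is fixed at half the most. Time passes only in rows, so rows that do not move let the fingers close. It gives the time, the measured TCP pose, the force, the opening and the grip force at its end, in the units of the state.
- get_obs(): the state, without advancing time (a new reading comes with each control period).
- snapshot(name): name is "scene" or "top" or "wrist"; returns the picture (480x640x3 uint8, blue, green, red); there is no depth.
- camera_params(name): a dict with "intrinsics" (3x3 intrinsics, pixels), "position" and "attitude" of the camera in the world; the wrist camera has in their place "T_tool_cam" (4x4, takes a point from camera to tool coordinates, whose origin is the TCP and whose axes are the flange's). Camera axes: x right, y down, z forward; pixel columns grow to the right and rows downward; lengths in m; the calibration is good to about 2 mm. A picture is of the moment at which its call begins: read the wrist's pose just before it. camera_params takes no time and is no camera call.
- close_job(): hands the job in; it is judged then, once.
The state is a dict: "time": time; "joint_pos": joint angles; "joint_velocities": joint speeds; "joint_torque": joint torques, N m; "tool_pos": TCP position; "eef_rot": TCP orientation; "force": force on the tool from outside, world axes, zero at the start; "ft_torque": the same for the moment, N m; "gripper_width": opening from 0.0 (shut) to 1.0 (fully open); "finger_force": force on a finger pad.
Only numpy, scipy, OpenCV 4.12 (cv2) and the standard library are available. Lean on these libraries where they do the work, as an engineer would, in place of code of your own. Each camera call takes 0.05 s, during which the arm holds its last target. There are 200 camera calls.

## Task

Squeeze the red spring clip open, take it off the little parking stand, and bring it, jaws down, over the top edge of the picture card in the toy vise, so that I can slip a second card in before it bites. Finish still holding the clip squeezed wide open, with one jaw on each side of the card about halfway along its top edge, the edge well inside the mouth and nothing touching the card. Do not knock the card on the way, and leave the other toys where they are.

Things in the scene. Friction and masses are not known exactly. Their poses are not given: they have to be found in the camera images.
- clip: Red spring clip, 90 mm tall, 28 mm deep, 80 g, loose; starts jaws down, upright, biting the stand's tongue. Origin: mid-plane, bottom of the noses; z up to the finger bars; x: the way the jaws open and the bars are squeezed; y along the steel hinge, 45 mm up. Squeezing the bars together spreads the jaws: 5 N a side starts it, 12 N holds it at its stop.
- clip_grip (a point): Point between the two finger bars on the mid-plane, 85 mm above the clip's origin: squeeze here from above along the clip's x. Bars: 12 mm rods, 28 mm long along y, outer faces 53 mm apart parked, 32 mm fully squeezed. The nose centres lie 80 mm below it; after the squeeze 85 to 88 mm below the TCP that was put here. Centre the fingers within 3 mm: off-centre, the clip tilts in the grip.
- nose_left (a point): Tip of the jaw on the clip's -x side: inner face of its round nose (10 mm thick rod, 24 mm long along the clip's y), 5 mm above the clip's origin.
- nose_right (a point): The same on the clip's +x side. The mouth between the noses is about 34 mm deep up to the hinge.
- clip_left (a joint): How far each jaw is spread (rad); both jaws move alike. 0 = biting the 6 mm tongue; each 0.1 rad adds 8 mm to the gap between the noses; the stop is at 0.28 (gap about 28 mm). Wide open means above 0.13 (gap about 16 mm).
- stand: Parking stand, fixed: beech block 70 x 70 x 12 mm with an upright dark wooden tongue in the middle, 6 mm thick along x, 26 mm wide along y, its top 40 mm above the table. Origin: centre of the underside. Its axes are the clip's axes at the start. The parked clip hangs on the tongue by its bite: its bottom is 12 mm above the block, its grip point 108 mm above the table.
- card: White stiff wooden picture card (house and sun), 100 mm wide along y, 6 mm thick along x, upright and clamped fast in the toy vise at the right-hand end of the toy workbench; its top edge is 183 mm above the table. The vise jaws' tops are 63 mm below the top edge. Origin: middle of its lower edge.
- card_edge (a point): Middle of the card's top edge; x is square to the card's faces, y along the edge, z up.
- bench: Toy workbench of beech, fixed, 200 mm (x) x 360 mm (y), top 70 mm high; origin: centre of its underside. The vise with card is at its -y end; a crank handle sticks out of the vise 130 mm to -x of the card, no higher than 155 mm above the table.
- hammer: Red plastic toy hammer lying on the bench, 170 mm long; leave alone. Origin under the tool.
- bolt_a: Yellow wooden bolt standing on its head on the bench, 58 mm tall, head 38 mm across; leave alone. Origin: underside centre.
- bolt_b: A second yellow bolt, the same.
- nut: Green wooden hex nut lying on the bench, 40 mm across, 18 mm tall; leave alone. Origin: underside centre.
- pegblock: Blue cylinder block, 56 mm across, with a peg on top, 61 mm tall, on the table; leave alone. Origin: underside centre.
- car: Wooden toy car on the table, 90 mm long, 52 mm tall; leave alone. Origin: underside centre.
Not all that is in view belongs to the job. What is shaped like the clip but green, pink or turquoise is not meant.

How it is judged:
On the way:
1. the clip is squeezed wide open and lifted clear of its parking tongue (value of joint clip_left above 0.13 rad and contact force between the fingers and clip above 3 N and z of clip in the frame of stand above 0.05 m), for 0.2 s.
At the end, for the whole second after the job is handed in: Fingers hold the clip (over 3 N), spread over 0.13 rad, still, upright and square to the card within 0.25 rad; nose tips on opposite sides, each over 4.5 mm from the card's mid-plane, 5 to 29 mm below its top edge, within 38 mm of its middle; nothing touches the card (under 0.5 N) (((x of nose_left in the frame of card_edge above 0.0045 m and x of nose_right in the frame of card_edge below -0.0045 m) or (x of nose_right in the frame of card_edge above 0.0045 m and x of nose_left in the frame of card_edge below -0.0045 m)) and z of nose_left in the frame of card_edge between -0.029 and -0.005 m and y of nose_left in the frame of card_edge between -0.038 and 0.038 m and z of nose_right in the frame of card_edge between -0.029 and -0.005 m and y of nose_right in the frame of card_edge between -0.038 and 0.038 m and value of joint clip_left above 0.13 rad and contact force between the fingers and clip above 3 N and contact force between card and anything else below 0.5 N and angle between clip's own z axis and vertical below 0.25 rad and angle between the x axis of clip and the x axis of card_edge, either way round below 0.25 rad and linear speed of clip below 0.02 m/s); the arm keeps its last pose, push and grip.
It fails at once if the card is knocked (over 8 N) (contact force between card and anything else above 8 N).
It fails at once if another toy is displaced by more than 25 mm (distance of any of hammer, bolt_a, bolt_b, nut, pegblock, car from where it was at the start of the episode above 0.025 m).
It also fails if it takes over 32 s, if anything falls off the work surface, if the arm or the gripper's body presses on something with over 40 N, if the wrist force passes 120 N, or if a joint passes its speed limit or range.

## Working session

There is one attempt and no reset: what is moved stays moved. The work goes in short steps, Python scripts to look and compute and a tool call to move; the robot and the scene stay as the last step left them, time stands still between calls to the robot, and variables do not carry over. Pictures are saved under pics/ and viewed, at most 10 in all, crops included, and the job is handed in when it is done.

Besides the shell and the picture viewer there is one more tool, called after ">>>" as name(argument=value, ...) on one line, values as JSON. step_arm: Moves the arm, as the interface text tells. Its arguments: {"type":"object","properties":{"series":{"type":"array","items":{"type":"number"}}},"required":["series"]}

```bash
mkdir -p pics
python3 - <<'E'
from cell import *
import cv2,numpy as np
o=get_obs();print({k:np.round(v,3) for k,v in o.items()})
for n in("scene","top","wrist"):
    cv2.imwrite(f"pics/{n}0.png",snapshot(n));p=camera_params(n);print(n,{k:np.round(v,4).tolist() for k,v in p.items()})
E
```

```text
{'time': np.float64(0.0), 'joint_pos': array([-1.341,  0.32 ,  1.566, -0.   ,  1.257, -0.02 ]), 'joint_velocities': array([-0.   ,  0.   , -0.   , -0.   ,  0.002, -0.001]), 'joint_torque': array([-1.0000e-03, -4.1553e+01, -2.3417e+01, -0.0000e+00,  8.0000e-03,
        0.0000e+00]), 'tool_pos': array([ 0.142, -0.557,  0.249]), 'eef_rot': array([ 0.992,  0.125, -0.   , -0.001]), 'force': array([-0.257,  0.209, -0.417]), 'ft_torque': array([-0.02 , -0.037,  0.021]), 'finger_force': np.float64(0.0), 'gripper_width': np.float64(0.999)}
scene {'intrinsics': [[558.761, 0.0, 311.3514], [0.0, 558.761, 243.597], [0.0, 0.0, 1.0]], 'position': [0.9978, 0.4893, 1.077], 'attitude': [0.2847, 0.9104, -0.2865, -0.0899]}
top {'intrinsics': [[619.3248, 0.0, 313.0102], [0.0, 619.3248, 240.4151], [0.0, 0.0, 1.0]], 'position': [0.4709, -0.0328, 1.3942], 'attitude': [0.713, -0.6994, 0.0422, -0.0282]}
wrist {'intrinsics': [[351.4287, 0.0, 319.4611], [0.0, 351.4287, 243.2232], [0.0, 0.0, 1.0]], 'T_tool_cam': [[0.0001, -0.9573, -0.2891, 0.0732], [1.0, -0.0, 0.0004, 0.0001], [-0.0004, -0.2891, 0.9573, -0.1242], [0.0, 0.0, 0.0, 1.0]]}
```

View pics/scene0.png

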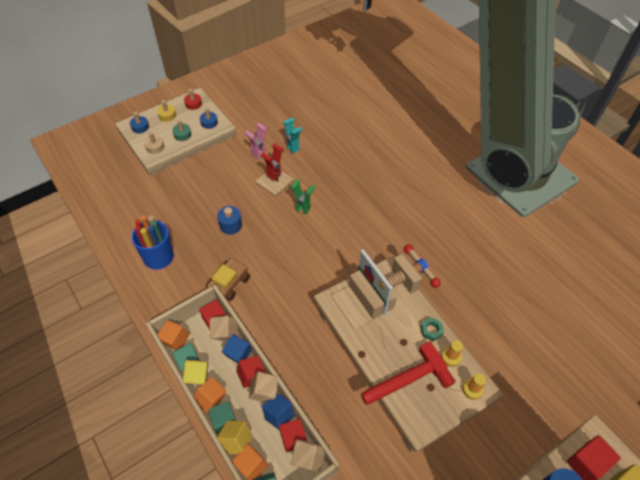

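View pics/top0.png

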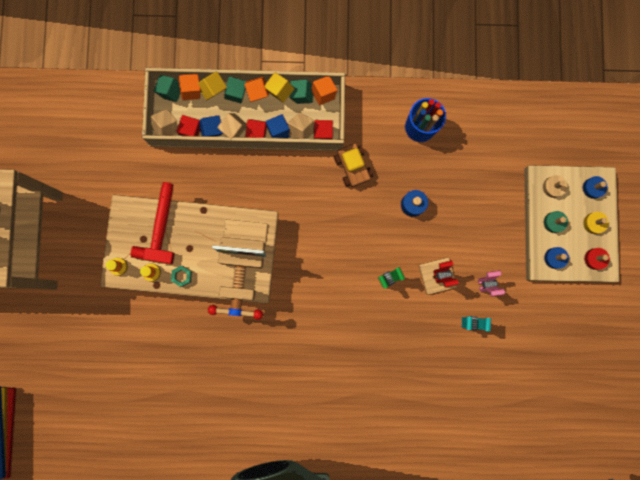

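The top view shows four clip shapes: red at (445,273) on the beech stand, green at (391,277), pink at (491,284) and turquoise at (477,324). Red on the stand fits the description. The card's top edge runs at about (214..263, 249). I'll confirm with an enlarged crop.

```bash
cat > h.py <<'E'
from cell import *
import cv2,numpy as np
from scipy.spatial.transform import Rotation as R
def cam(n,o=None):
    p=camera_params(n);K=np.array(p["intrinsics"])
    if n=="wrist":
        o=o or get_obs();T=np.eye(4);T[:3,:3]=R.from_quat(o["eef_rot"]).as_matrix();T[:3,3]=o["tool_pos"]
        T=T@np.array(p["T_tool_cam"]);return K,T[:3,:3],T[:3,3]
    return K,R.from_quat(p["attitude"]).as_matrix(),np.array(p["position"])
def ray(c,uv):
    K,A,t=c;d=A@np.linalg.solve(K,[uv[0],uv[1],1]);return t,d/np.linalg.norm(d)
def plane(c,uv,z):
    t,d=ray(c,uv);return t+d*(z-t[2])/d[2]
def proj(c,P):
    K,A,t=c;q=K@(A.T@(np.array(P)-t));return q[:2]/q[2]
def tri(c1,u1,c2,u2):
    a,d=ray(c1,u1);b,e=ray(c2,u2)
    s=np.linalg.lstsq(np.c_[d,-e],b-a,rcond=None)[0]
    p,q=a+s[0]*d,b+s[1]*e;return (p+q)/2,np.linalg.norm(p-q)
E
python3 - <<'E'
from h import *
t=cv2.imread("pics/top0.png");s=cv2.imread("pics/scene0.png")
f=lambda im,x,y,w,h:cv2.resize(im[y:y+h,x:x+w],(400,300),interpolation=cv2.INTER_CUBIC)
cv2.imwrite("pics/crop1.png",np.vstack([np.hstack([f(t,405,243,80,60),f(t,200,220,80,60)]),np.hstack([f(s,240,140,80,60),f(s,340,240,80,60)])]))
c=cam("top")
print(plane(c,(441,272),.11),plane(c,(239,250),.183), plane(c,(214,249),.183),plane(c,(263,252),.183))
E
```

```text
[ 0.53877534 -0.32495271  0.11      ] [0.57035601 0.08876226 0.183     ] [0.57134402 0.13761361 0.183     ] [0.56736311 0.04174876 0.183     ]
```

View pics/crop1.png

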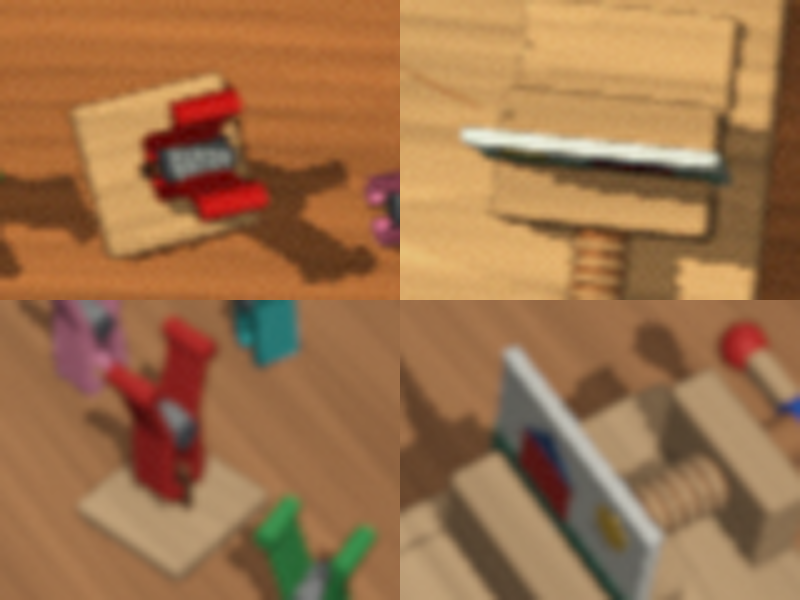

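The crop confirms it: the red clip bites the tongue on the beech block, with its bright red bars near top-view (446,264) and (452,283). The card's white top edge is clear. Next I measure the bars and the edge by mask.

```bash
cat >> h.py <<'E'
def blobs(im,roi,lo,hi,amin):
    x,y,w,h=roi;m=cv2.inRange(cv2.cvtColor(im[y:y+h,x:x+w],cv2.COLOR_BGR2HSV),lo,hi)
    cs=[c for c in cv2.findContours(m,cv2.RETR_EXTERNAL,cv2.CHAIN_APPROX_NONE)[0] if cv2.contourArea(c)>=amin]
    out=[]
    for c in cs:
        (u,v),wh,a=cv2.minAreaRect(c);b=cv2.boxPoints(((u,v),wh,a))+[x,y]
        s=[(b[i]+b[(i+1)%4])/2 for i in range(4)]
        ax=(s[0],s[2]) if np.linalg.norm(s[0]-s[2])>np.linalg.norm(s[1]-s[3]) else (s[1],s[3])
        out.append((np.array([u+x,v+y]),ax[0],ax[1],cv2.contourArea(c)))   # centre, long-axis ends, area
    return out
def move(P,yaw,o=None):
    """units of shift in present tool axes, and turn about tool z, to TCP P with tool y along world angle yaw (mod pi)"""
    o=o or get_obs();A=R.from_quat(o["eef_rot"]).as_matrix()
    a=(yaw-np.arctan2(A[1,1],A[0,1])+np.pi/2)%np.pi-np.pi/2
    sh=A.T@(np.array(P)-o["tool_pos"])/.04
    lev=R.from_matrix(A).as_matrix()[:,2]
    print("shift",np.round(sh,2),"turn_z units",round(-np.degrees(a)/6,2),"tool z",np.round(lev,3),"joints",np.round(o["joint_pos"],2))
E
python3 - <<'E'
from h import *
t=cv2.imread("pics/top0.png");c=cam("top")
for name,roi,lo,hi,z in(("bars",(425,250,45,50),(0,180,150),(6,255,255),.113),("edge",(205,235,70,30),(0,0,170),(180,60,255),.183)):
    for b in blobs(t,roi,lo,hi,8):
        p,q=plane(c,b[1],z),plane(c,b[2],z);d=p-q
        print(name,b[0].round(1),b[3],plane(c,b[0],z).round(4),"len",np.linalg.norm(d).round(4),"ang",np.degrees(np.arctan2(d[1],d[0])).round(1))
# stand outline
m=cv2.inRange(cv2.cvtColor(t[250:300,412:470],cv2.COLOR_BGR2HSV),(14,40,130),(30,160,255))
pts=cv2.findNonZero(m)
r=cv2.minAreaRect(cv2.convexHull(pts));print("stand",r,plane(c,(r[0][0]+412,r[0][1]+250),.012))
move([.54,-.34,.25],0)
E
```

```text
bars [451.3 282.6] 45.0 [ 0.517  -0.3457  0.113 ] len 0.0279 ang -77.7
bars [445.6 264. ] 44.0 [ 0.5555 -0.3339  0.113 ] len 0.028 ang -77.7
edge [237. 249.] 88.0 [0.5723 0.0927 0.183 ] len 0.0985 ang 85.5
stand ((25.446895599365234, 25.69818878173828), (31.91345977783203, 31.557167053222656), 75.25643920898438) [ 0.53551757 -0.33923528  0.012     ]
shift [ 1.098e+01 -2.790e+00 -1.000e-02] turn_z units -12.61 tool z [-0.     0.001 -1.   ] joints [-1.34  0.32  1.57 -0.    1.26 -0.02]
```

>>> step_arm(series=[1,1,-0.25,0,0,0,0,1,1,-0.25,0,0,0,0,1,1,-0.25,0,0,0,0,1,1,-0.25,0,0,0,0,1,1,-0.25,0,0,0,0])

```text
time: 0.78
tool_pos: [0.3246, -0.4584, 0.2498]
eef_rot: [0.992, 0.125, -0.0, -0.0]
force: [0.3, -0.8, 0.4]
gripper_width: 1.003
finger_force: 0.0
```

>>> step_arm(series=[1,1,-0.25,0,0,0,0,1,1,-0.25,0,0,0,0,1,1,-0.25,0,0,0,0,1,1,-0.25,0,0,0,0,1,1,-0.25,0,0,0,0])

```text
time: 1.4
tool_pos: [0.506, -0.3605, 0.2497]
eef_rot: [0.992, 0.125, -0.0, -0.0]
force: [0.7, -0.8, 0.5]
gripper_width: 1.004
finger_force: 0.0
```

>>> step_arm(series=[1,0.9,-0.2,0,0,0,0,1,0,0,0,0,0,-1,1,0,0,0,0,0,-1,1,0,0,0,0,0,-1,1,0,0,0,0,0,-1])

```text
time: 2.02
tool_pos: [0.5378, -0.3446, 0.2495]
eef_rot: [0.944, 0.33, -0.0, -0.0]
force: [-0.0, -0.2, 0.1]
gripper_width: 1.006
finger_force: 0.0
```

>>> step_arm(series=[1,0,0,0,0,0,-1,1,0,0,0,0,0,-1,1,0,0,0,0,0,-1,1,0,0,0,0,0,-1,1,0,0,0,0,0,-1])

```text
time: 2.65
tool_pos: [0.5378, -0.3446, 0.2496]
eef_rot: [0.827, 0.563, -0.0, -0.0]
force: [0.2, -0.3, 0.3]
gripper_width: 1.002
finger_force: 0.0
```

>>> step_arm(series=[1,0,0,0,0,0,-1,1,0,0,0,0,0,-1,1,0,0,0,0,0,-1,1,0,0,0,0,0,-1,1,0,0,0,0,0,-1])

```text
time: 3.28
tool_pos: [0.5378, -0.3446, 0.2495]
eef_rot: [0.653, 0.758, -0.0, -0.0]
force: [0.5, -0.4, 0.9]
gripper_width: 1.0
finger_force: 0.0
```

Run:
```python
from h import *
move([.536,-.34,.25],np.radians(14))
o=get_obs();im=snapshot("wrist");c=cam("wrist",o);cv2.imwrite("pics/w1.png",im);print(o["time"])
for b in blobs(im,(0,0,640,480),(0,180,120),(6,255,255),60):
    z=.113;p,q=plane(c,b[1],z),plane(c,b[2],z);d=p-q
    print(b[0].round(1),b[3],plane(c,b[0],z).round(4),"len",np.linalg.norm(d).round(4),"ang",np.degrees(np.arctan2(d[1],d[0])).round(1))
```

```text
shift [ 0.12 -0.03 -0.01] turn_z units -0.92 tool z [-0.001  0.    -1.   ] joints [-0.59  0.42  1.41 -0.    1.31 -0.74]
3.275
[293.6 232.4] 441.5 [ 0.5171 -0.3442  0.113 ] len 0.0284 ang 104.5
[345.5 226.3] 427.0 [ 0.5557 -0.3335  0.113 ] len 0.0282 ang 103.4
```

View pics/w1.png

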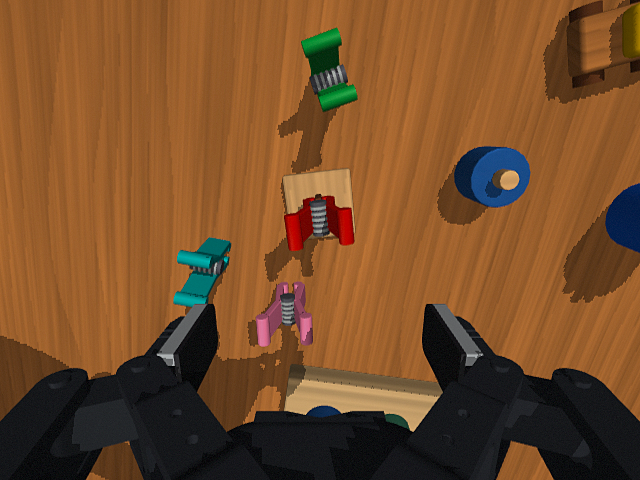

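The wrist view shows the red clip's bars at (294,232) and (346,226), which agrees with the top view within 1 mm. I'll turn and centre, then check before descending.

>>> step_arm(series=[1,0.12,-0.03,0,0,0,-0.95,1,0,0,1,0,0,0,1,0,0,0,0,0,0])

```text
time: 3.7
tool_pos: [0.5343, -0.339, 0.2069]
eef_rot: [0.616, 0.788, -0.0, -0.004]
force: [-0.8, -0.5, -0.2]
gripper_width: 0.998
finger_force: 0.0
```

Run:
```python
from h import *
move([.5364,-.3393,.108],np.radians(14.2))
o=get_obs();im=snapshot("wrist");c=cam("wrist",o);cv2.imwrite("pics/w2.png",im)
for b in blobs(im,(220,140,200,160),(0,180,120),(6,255,255),60):
    z=.113;p,q=plane(c,b[1],z),plane(c,b[2],z);d=p-q
    print(b[0].round(1),b[3],plane(c,b[0],z).round(4),"len",np.linalg.norm(d).round(4),"ang",np.degrees(np.arctan2(d[1],d[0])).round(1))
```

```text
shift [-0.03  0.06  2.47] turn_z units -0.04 tool z [-0.006  0.004 -1.   ] joints [-0.58  0.44  1.49 -0.    1.22 -0.83]
[293. 256.] 601.5 [ 0.5168 -0.344   0.113 ] len 0.029 ang 102.7
[354.1 254.5] 575.0 [ 0.5553 -0.3333  0.113 ] len 0.0286 ang 103.5
```

>>> step_arm(series=[1,0,0.05,0.8,0,0,0,1,0,0,0.8,0,0,0,1,0,0,0.6,0,0,0,1,0,0,0.27,0,0,0,1,0,0,0,0,0,0])

```text
time: 4.38
tool_pos: [0.5383, -0.34, 0.1117]
eef_rot: [0.616, 0.788, -0.0, 0.0]
force: [0.4, -0.2, 0.7]
gripper_width: 1.006
finger_force: 0.0
```

Run:
```python
from h import *
move([.5362,-.339,.108],np.radians(14)); cv2.imwrite("pics/w3.png",snapshot("wrist"))
```

```text
shift [ 0.04 -0.05  0.09] turn_z units -0.0 tool z [ 0. -0. -1.] joints [-0.58  0.52  1.6  -0.    1.01 -0.83]
```

View pics/w3.png

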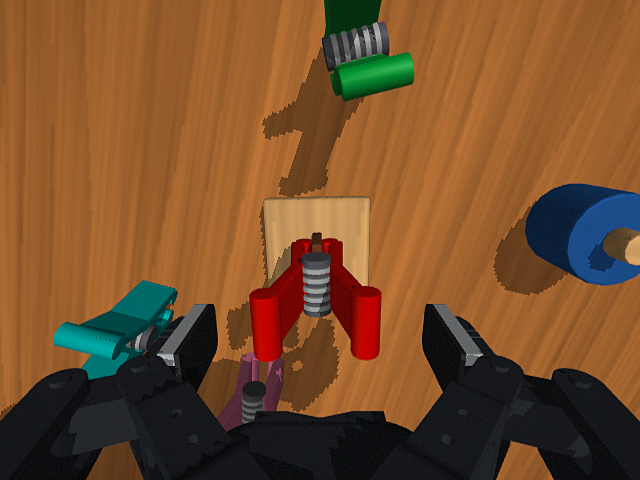

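The clip bars sit at columns 265 and 366 and the pads are centred on 320, so the clip is about 2 mm to the left. I'll correct that and squeeze.

>>> step_arm(series=[1,0.04,-0.05,0.09,0,0,0,0,0,0,0,0,0,0,0,0,0,0,0,0,0,0,0,0,0,0,0,0,0,0,0,0,0,0,0])

```text
time: 5.05
tool_pos: [0.5356, -0.3386, 0.1075]
eef_rot: [0.616, 0.788, -0.0, -0.0]
force: [-0.4, 0.4, 0.8]
gripper_width: 0.277
finger_force: 61.1
```

>>> step_arm(series=[0,0,0,0,0,0,0,0,0,0,0,0,0,0,0,0,0,0,0,0,0])

```text
time: 5.42
tool_pos: [0.5357, -0.3386, 0.1076]
eef_rot: [0.616, 0.788, -0.0, 0.0]
force: [0.1, 0.5, -1.0]
gripper_width: 0.276
finger_force: 61.1
```

Run:
```python
from h import *
move([.5362,-.339,.108],np.radians(14)); cv2.imwrite("pics/w4.png",snapshot("wrist"))
```

```text
shift [-0.01  0.01 -0.01] turn_z units 0.0 tool z [ 0. -0. -1.] joints [-0.58  0.52  1.62 -0.    1.   -0.83]
```

View pics/w4.png

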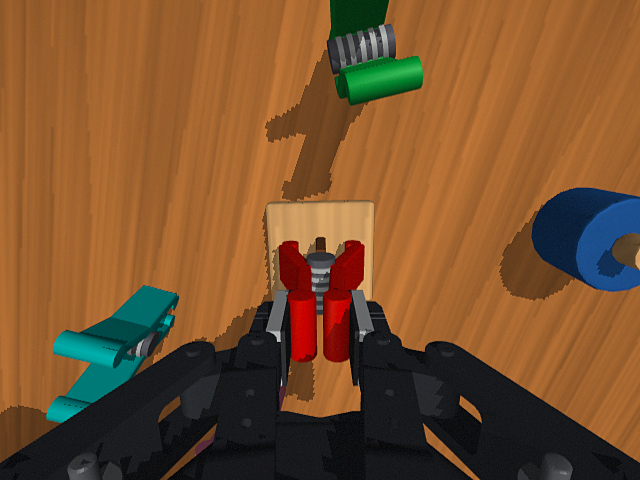

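The clip is squeezed: bars together at (302,325) and (338,325), jaws spread clear of the tongue, 61 N. Now I lift it and plan the carry.

>>> step_arm(series=[0,0,0,-0.5,0,0,0,0,0,0,-1,0,0,0,0,0,0,-1,0,0,0,0,0,0,-1,0,0,0,0,0,0,-1,0,0,0])

```text
time: 6.1
tool_pos: [0.5355, -0.3385, 0.289]
eef_rot: [0.616, 0.788, -0.0, 0.0]
force: [-0.0, -0.4, -1.5]
gripper_width: 0.28
finger_force: 61.1
```

>>> step_arm(series=[0,0,0,-0.9,0,0,0,0,0,0,0,0,0,0])

```text
time: 6.35
tool_pos: [0.5366, -0.3392, 0.3272]
eef_rot: [0.616, 0.788, 0.0, 0.004]
force: [0.1, 0.6, -0.8]
gripper_width: 0.276
finger_force: 61.1
```

Run:
```python
from h import *
c,s=cam("top"),cam("scene");t,i=cv2.imread("pics/top0.png"),cv2.imread("pics/scene0.png")
# bright card edge in top: per-column centroid then line fit
g=t[240:258,216:262].astype(float).min(2);g=np.clip(g-140,0,None)
v=(g*np.arange(18)[:,None]).sum(0)/g.sum(0)+240;k=np.polyfit(np.arange(216,262),v,1);print("line",k,"resid",np.std(v-np.polyval(k,np.arange(216,262))).round(2))
p,q=[plane(c,(u,np.polyval(k,u)),.183) for u in(216,260)];print(p,q,np.degrees(np.arctan2(*(p-q)[1::-1])))
# scene crop corners of the card top edge: upper (442.5,309.5) far, lower
for u in((442+.0,0),): pass
A,B=plane(s,(340+103/5,240+52/5),.183),plane(s,(340+253/5,240+240/5),.183);print("scene edge ends",A,B,(A+B)/2,np.degrees(np.arctan2(*(B-A)[1::-1])))
move([.572,.0,.305],np.radians(-4.5))
print(get_obs()["finger_force"])
```

```text
line [1.00661358e-01 2.25096771e+02] resid 0.05
[0.57566373 0.1338563  0.183     ] [0.56868277 0.0476532  0.183     ] 85.37013519488681
scene edge ends [0.57218878 0.04370529 0.183     ] [0.57799976 0.14201105 0.183     ] [0.57509427 0.09285817 0.183     ] 86.61711064363779
shift [8.02 2.91 0.53] turn_z units 3.09 tool z [ 0.006 -0.004 -1.   ] joints [-0.58  0.38  1.28 -0.    1.47 -0.83]
61.12942457199097
```

>>> step_arm(series=[0,1,0.36,0,0,0,0,0,1,0.36,0,0,0,0,0,1,0.36,0,0,0,0,0,1,0.36,0,0,0,0,0,1,0.36,0,0,0,0])

```text
time: 6.98
tool_pos: [0.5565, -0.1256, 0.3219]
eef_rot: [0.616, 0.788, -0.001, -0.001]
force: [0.6, -0.6, -0.9]
gripper_width: 0.278
finger_force: 61.1
```

>>> step_arm(series=[0,1,0.36,0,0,0,0,0,1,0.36,0,0,0,0,0,1,0.36,0,0,0,0,0,0,0,0,0,0,1,0,0,0,0,0,0,1])

```text
time: 7.6
tool_pos: [0.5693, 0.0006, 0.3218]
eef_rot: [0.695, 0.719, -0.001, -0.001]
force: [-0.3, -0.2, -1.1]
gripper_width: 0.277
finger_force: 61.1
```

>>> step_arm(series=[0,0,0,0,0,0,1,0,0,0,0,0,0,0,0,0,0,0,0,0,0])

```text
time: 7.98
tool_pos: [0.5696, -0.0003, 0.3228]
eef_rot: [0.731, 0.683, -0.001, -0.0]
force: [0.8, -0.1, -0.7]
gripper_width: 0.275
finger_force: 61.1
```

Run:
```python
from h import *
o=get_obs();im=snapshot("wrist");c=cam("wrist",o);cv2.imwrite("pics/w5.png",im)
move([.573,.092,.3],np.radians(-4),o);print(o["tool_pos"],o["time"])
for b in blobs(im,(0,0,640,480),(0,0,190),(180,45,255),40):
    z=.183;p,q=plane(c,b[1],z),plane(c,b[2],z);d=p-q
    print(b[0].round(1),b[1].round(1),b[2].round(1),b[3],plane(c,b[0],z).round(4),"len",np.linalg.norm(d).round(4),"ang",np.degrees(np.arctan2(d[1],d[0])).round(1))
```

```text
shift [ 2.31 -0.07  0.57] turn_z units 0.02 tool z [-0.001 -0.    -1.   ] joints [-0.02  0.28  1.44 -0.    1.42  0.05]
[ 5.69646428e-01 -2.62038328e-04  3.22779279e-01] 7.975
[315. 104.] [315.7  29. ] [314.3 179. ] 965.0 [0.5725 0.0953 0.183 ] len 0.0984 ang 85.3
```

View pics/w5.png

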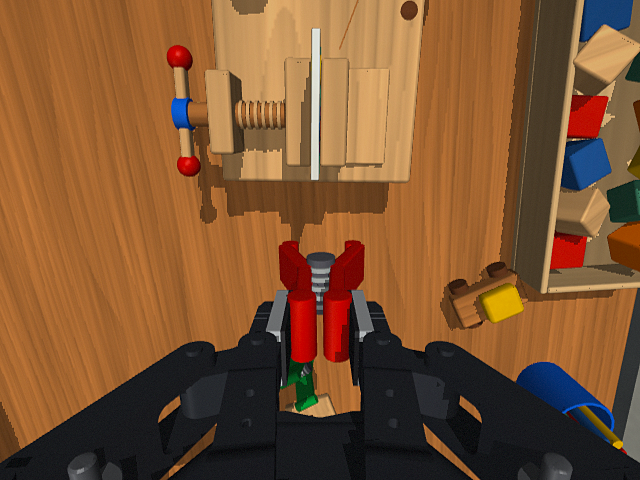

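The wrist view shows the card edge as a white strip from (316,29) to (314,179), with the clip centred on column 320. The measured edge centre is (0.5725, 0.095), angle 85.3°. I'll move over it at this height.

>>> step_arm(series=[0,0.8,-0.03,0,0,0,0.11,0,0.8,-0.02,0,0,0,0,0,0.75,0,0,0,0,0,0,0,0,0,0,0,0,0,0,0,0,0,0,0])

```text
time: 8.65
tool_pos: [0.5751, 0.0932, 0.3234]
eef_rot: [0.735, 0.678, -0.0, 0.0]
force: [1.3, -0.0, -0.6]
gripper_width: 0.277
finger_force: 61.1
```

Run:
```python
from h import *
o=get_obs();im=snapshot("wrist");c=cam("wrist",o);cv2.imwrite("pics/w6.png",im);cv2.imwrite("pics/s6.png",snapshot("scene"))
move([.5725,.0945,.2525],np.radians(-4.7),o);print(o["tool_pos"],o["time"])
for b in blobs(im,(200,100,240,200),(0,0,190),(180,45,255),30):
    z=.183;p,q=plane(c,b[1],z),plane(c,b[2],z);d=p-q
    print(b[0].round(1),b[3],plane(c,b[0],z).round(4),p.round(4),q.round(4),"ang",np.degrees(np.arctan2(d[1],d[0])).round(1))
```

```text
shift [ 0.03 -0.07  1.77] turn_z units 0.01 tool z [-0.    -0.001 -1.   ] joints [ 0.14  0.3   1.41 -0.    1.43  0.22]
[0.57509769 0.09315291 0.32343201] 8.65
[316.  211.5] 459.5 [0.5736 0.112  0.183 ] [0.5761 0.1417 0.183 ] [0.5709 0.0803 0.183 ] ang 85.2
```

>>> step_arm(series=[0,0,-0.07,0,0,0,0,0,0,0,0.3,0,0,0,0,0,0,0.3,0,0,0,0,0,0,0,0,0,0])

```text
time: 9.25
tool_pos: [0.5716, 0.0936, 0.2977]
eef_rot: [0.735, 0.678, -0.002, -0.001]
force: [-0.6, 0.4, -0.3]
gripper_width: 0.277
finger_force: 61.1
```

Run:
```python
from h import *
o=get_obs();im=snapshot("wrist");c=cam("wrist",o);cv2.imwrite("pics/w7.png",im);s=snapshot("scene");print(o["tool_pos"])
move([.572,.0945,.2525],np.radians(-4.7),o)
for b in blobs(im,(200,100,240,200),(0,0,190),(180,45,255),30):
    z=.183;p,q=plane(c,b[1],z),plane(c,b[2],z);print(b[0],p.round(4),q.round(4))
cv2.imwrite("pics/c7.png",np.hstack([cv2.resize(im[180:380,240:400],(400,500)),cv2.resize(s[200:325,330:430],(400,500),interpolation=cv2.INTER_CUBIC)]))
```

```text
[0.57164613 0.09364839 0.2977228 ]
shift [0.02 0.01 1.13] turn_z units 0.01 tool z [-0.004 -0.001 -1.   ] joints [ 0.14  0.3   1.47 -0.    1.37  0.22]
[321.5 213.5] [0.5762 0.1417 0.183 ] [0.572  0.0889 0.183 ]
```

View pics/c7.png

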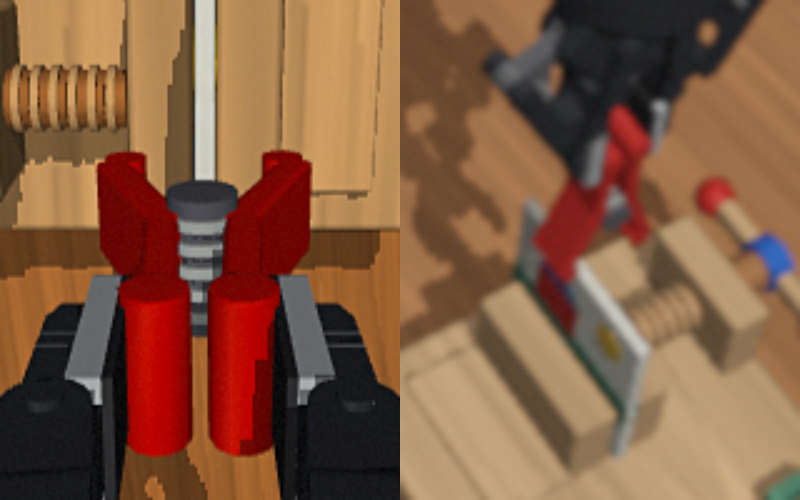

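The card strip lies between the jaws in the crop, under the hinge at x≈204, centred. I'll lower the rest slowly.

>>> step_arm(series=[0,0,0,0.3,0,0,0,0,0,0.01,0.3,0,0,0,0,0,0,0.3,0,0,0,0,0,0,0.23,0,0,0,0,0,0,0,0,0,0])

```text
time: 9.98
tool_pos: [0.5724, 0.0938, 0.2533]
eef_rot: [0.735, 0.678, -0.001, -0.001]
force: [0.6, 0.4, -1.0]
gripper_width: 0.274
finger_force: 61.1
```

>>> step_arm(series=[0,0,0,0,0,0,0,0,0,0,0,0,0,0])

```text
time: 10.22
tool_pos: [0.5731, 0.0939, 0.2549]
eef_rot: [0.735, 0.678, 0.0, 0.0]
force: [-1.2, 0.3, 0.3]
gripper_width: 0.279
finger_force: 61.1
```

Run:
```python
from h import *
o=get_obs();im=snapshot("wrist");s=snapshot("scene");print(o["tool_pos"],o["force"],o["time"])
move([.572,.0945,.2525],np.radians(-4.7),o)
cv2.imwrite("pics/c8.png",np.hstack([cv2.resize(im[180:380,240:400],(400,500)),cv2.resize(s[200:325,330:430],(400,500),interpolation=cv2.INTER_CUBIC)]))
```

```text
[0.57308985 0.09386028 0.25494929] [-1.1760383   0.31681837  0.27528612] 10.225
shift [ 0.01 -0.03  0.06] turn_z units 0.01 tool z [ 0.001  0.    -1.   ] joints [ 0.14  0.33  1.54 -0.    1.27  0.22]
```

View pics/c8.png

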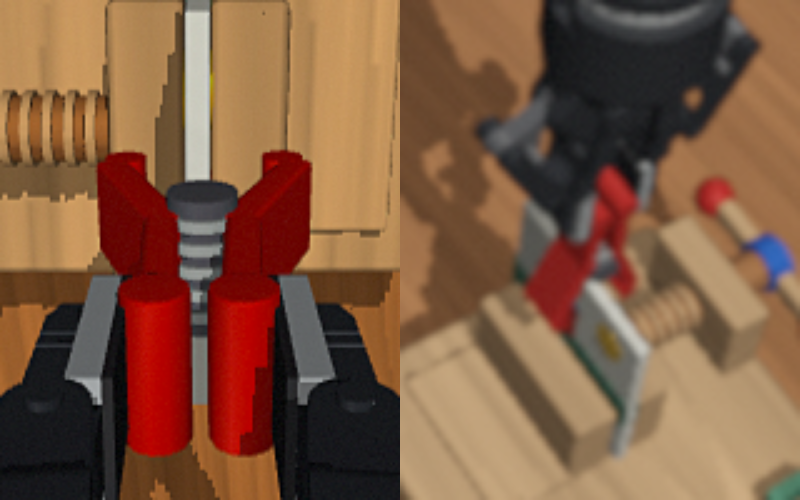

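The card strip sits in the mouth at x≈198 against the hinge at 203, with one jaw on each side and no contact force. I'll make a last small trim, let it settle and hand in.

>>> step_arm(series=[0,0,-0.03,0.04,0,0,0,0,0,0,0,0,0,0,0,0,0,0,0,0,0,0,0,0,0,0,0,0,0,0,0,0,0,0,0])

```text
time: 10.95
tool_pos: [0.5716, 0.0939, 0.2528]
eef_rot: [0.735, 0.678, -0.0, 0.0]
force: [-0.2, -0.4, -1.2]
gripper_width: 0.278
finger_force: 61.1
```

```bash
python3 -c "
from h import *
o=get_obs();print(o['tool_pos'],o['force'],o['finger_force']);print(close_job())"
```

```text
[0.571633   0.0939105  0.25280699] [-0.22383803 -0.41508388 -1.1655956 ] 61.125783920288086
the job is handed in; nothing more can be done
None
```

The job is handed in at about 11 s: by my measurements the red clip is held squeezed wide open, with one jaw on each side of the card near the middle of its top edge, the edge about 17 mm inside the mouth and no sign of contact; the hand-in returned no verdict.

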